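# Clip the pantry turntable's spindle

## Robot

A 6-joint arm with a two-finger parallel gripper is mounted at the origin on the work surface. World frame = base frame: x ahead of the robot, y to its left, z up, the work surface at z = 0. Lengths are in mm, angles in rad, forces in N, time in s.
With the tool pointing down it reaches from about 350 to 975 mm from the base axis. Payload 7.1 kg.
Tool frame: the origin (TCP) lies at the very end of the fingers, on their centre line; the grasp point (between the pads) lies ctrl.hold_point_z behind it (ctrl.hold_point_z is the distance from the TCP to the grasp point, in mm); z points along the fingers, y is the line along which they close (so a half turn about z gives the same grasp; the last joint's range is limited). The gripper opens to 88 mm and grips with 3 to 60 N. Pads are 20 mm wide; open, the fingers measure 115 mm over their backs; the gripper's body (75 mm by 178 mm) begins 61 mm behind the grasp point.
Start: joints at [-1.304, 0.423, 1.63, -0, 1.089, -0.019], TCP at [176.221, -599.626, 222.675] pointing down, gripper open.
Joint ranges: [-3, 3], [-0.9, 2.11], [0.09, 2.58], [-1.31, 4.45], [0.11, 2.69], [-2.54, 2.54]. Speed limits (rad/s): [2.39, 2.39, 3.01, 3.14, 3.14, 3.14].

## Interface

Orientations are given as a rotation vector (axis times angle).
In Python, from workcell import ctrl gives the robot as it stands. The module is installed in compiled form; this text tells all that it offers.
- The arm moves only by the shell command python3 -m creep 'ROWS'. ROWS is JSON, a list of rows, each an object with "translation": the shift along the tool's x, y, z in mm, a list of three; "angular": the turn, a rotation vector about the tool's x, y, z in rad, a list of three; "jaw": the opening, from 0 (shut) to 1 (fully open). A call has exactly 8 rows; each row is the pose to reach, as a shift and turn from the pose commanded when the call began, along the tool's axes at that moment; what a row does not reach only later rows make up. A row lasts 1/8 s, in which the tool goes at most 62.5 mm and 10.7 degrees, less where a joint would pass 70% of its speed; a pose out of reach is approached as far as the arm can. A call with a gripper value outside its range is refused whole. The fingers move at their own pace and stop on an object; the grip force is fixed at half the most. Time passes only in rows, so rows that repeat a pose let the fingers close, or fill a call up. It gives the time, the measured TCP pose, the force, the opening and the grip force at its end, in the units of the state.
- ctrl.get_obs(): the state, without advancing time (a new reading comes with each control period).
- ctrl.get_image(name): name is "scene" or "side" or "wrist"; returns the picture (420x560x3 uint8, red, green, blue); there is no depth.
- ctrl.camera_info(name): a dict with "camera_matrix" (3x3 intrinsics, pixels), "distortion" ([k1, k2, p1, p2, k3] as OpenCV has them; the pictures are not rectified), "world_from_camera" (4x4, takes a point from camera to world coordinates). Camera axes: x right, y up, looking along -z (the intrinsics and any distortion apply to the point x, -y, -z); pixel columns grow to the right and rows downward; lengths in mm; the calibration is good to about 2 mm. A picture is of the moment at which its call begins: read the wrist's pose just before it. camera_info takes no time and is no camera call; for the wrist camera it gives the pose at the moment of the call.
- ctrl.close_job(): hands the job in; it is judged then, once.
Trained networks look in the newest picture that a camera, given by its name, has taken for a name from the list of things; names that differ only in an ending like _2 or _b are one class to them, and where a whole thing is asked for, a point or a joint stands for the part that bears it (a point fixed in the world has none). Each returns a list of dicts, best first, with "score" (0 to 1); they miss things now and then, are a little off and sometimes report something else, mostly with a low value. They report only what shows in the picture. A call takes as long as a camera call. They do not tell look-alikes from the thing itself.
- ctrl.look_for(camera, label): "rect" ([left, top, right, bottom] in pixels, round what is visible of it).
The state is a dict: "t": time; "qpos": joint angles; "qvel": joint speeds; "joint_torque": joint torques, N m; "ee_pos": TCP position; "orientation": TCP orientation; "ft_force": force on the tool from outside, world axes, zero at the start; "moment": the same for the moment, N m; "width": finger opening in mm; "grasp_force": force on a finger pad.
Only numpy, scipy, OpenCV 4.12 (cv2) and the standard library are available. Lean on these libraries where they do the work, as an engineer would, in place of code of your own. Each camera call takes 0.05 s, during which the arm holds its last target. There are 200 camera calls.

## Task

Pick up the retaining clip from the wooden board and push it sideways, open end first, into the groove of the turntable's spindle (between the washer and the round head) until it snaps fully home around the groove, then let go of it. How far the spindle stands up is not known, so find the height by feel; never bear on the spindle or turntable with the clip harder than about 30 N (a firm thumb), and do not knock over or shift the spice jars on the turntable.

Things in the scene. Friction and masses are not known exactly. Their poses are not given: they have to be found in the camera images.
- clip: Retaining clip: flat steel fork 4 mm thick with a dark steel upright tab to hold. Origin: underside, centred under the tab; x towards the open end, z up. Tab: 10 mm thick along x, 22 wide along y, rising 4 to 38 mm above the underside. Plate: x = -9 to +59 mm, 22 mm wide, from x = 32 mm on 30 mm wide. About 130 g. At the start it lies flat on the board, tab up.
- clip_eye (a point): Centre of the clip's slot seat: 50 mm ahead of the clip's origin along x, 2 mm above its underside (mid thickness). It lies on the spindle's axis when the clip is home. The slot is 17 mm wide and runs from 8 mm behind this point to the open end 9 mm ahead of it.
- clip_mouth (a point): Middle of the clip's mouth, 57.5 mm ahead of its origin, mid thickness. Two round spring jaws (4 mm radius, centres 9 mm either side of this point, noses 4 mm ahead of it) narrow the slot here to 10 mm. Pushed onto the groove's core they spread by themselves: the push rises to some 4 to 10 N, drops as it snaps in, then stops hard.
- turntable: Fixed wooden pantry turntable (does not turn or move), origin at the centre of its underside, on the spindle's upright axis. Tray 260 mm across, floor 22 mm high, rim 36 mm high; hub 64 mm across, top 40 mm high. Its x axis points at the middle jar; the half towards -x is free of jars: come from there, pushing the clip along +x.
- spindle_low (a point): Fixed point on the spindle's axis, 45 mm above the turntable's origin. Steel spindle, from below: washer 52 mm across, 4 mm thick; groove 6 mm high, core 15 mm across, open all round; head 26 mm across, 26 mm high. One piece, rigid below 80 N, standing at a height NOT measured: the washer's top (groove's floor) is 0 to 26 mm above this point.
- free_side (a point): Fixed point on the turntable, 50 mm from the axis towards -x (away from the middle jar), 45 mm above the origin: the tab stands over it when the clip is home, pushed in along +x. Then 32 mm lie between tab and head: to let go, open the fingers only some 10 mm a side.
- jar0: small spice jar with a metal lid standing on the turntable's tray at its right (93 mm from the axis, 66 degrees from +x towards -y): 40 mm across, 71 mm high, origin at the centre of its underside; must stay put
- jar1: small spice jar with a metal lid standing on the turntable's tray in the middle (93 mm from the axis, towards +x): 40 mm across, 71 mm high, origin at the centre of its underside; must stay put
- jar2: small spice jar with a metal lid standing on the turntable's tray at its left (93 mm from the axis, 66 degrees from +x towards +y): 40 mm across, 71 mm high, origin at the centre of its underside; must stay put
- board: Fixed wooden board the clip lies on, 260 x 180 mm, 12 mm thick, origin at the centre of its underside; a loose washer and a jar lid lie near its +x end and do not matter.
Things that resemble listed ones, but are neither listed nor needed, are in the scene too. Leave any blue or yellow look-alike of the clip alone.

How it is judged:
By the outcome, as a careful person would: the job done as asked, in the order asked, and still so for the second after the job is handed in, with the robot touching nothing.
It also fails if it takes over 46 s, if anything falls off the work surface, if the arm or the gripper's body presses on something with over 40 N, if the wrist force passes 120 N, or if a joint passes its speed limit or range.

## Working session

There is one attempt and no reset: what is moved stays moved. The work goes in short steps, Python scripts to look and compute and a shell command to move; the robot and the scene stay as the last step left them, time stands still between calls to the robot, and variables do not carry over. Pictures are saved under pics/ and viewed, at most 10 in all, crops included, and the job is handed in when it is done.

```bash
mkdir -p pics; python3 - <<'E'
from workcell import ctrl
import cv2, numpy as np
o=ctrl.get_obs(); print(o['t'],o['ee_pos'],o['orientation'],o['width'],o['ft_force'],ctrl.hold_point_z)
for c in ['scene','side','wrist']:
    im=ctrl.get_image(c); cv2.imwrite(f'pics/{c}0.png',im[:,:,::-1])
    i=ctrl.camera_info(c); print(c,np.round(i['camera_matrix'],1).tolist(),np.round(i['distortion'],3),np.round(i['world_from_camera'],3).tolist())
    if c!='wrist':
        for l in ['clip','turntable','jar0','board','clip_mouth']:
            print(l,[(np.round(d['rect']).tolist(),round(d['score'],2)) for d in ctrl.look_for(c,l)][:4])
a=cv2.imread('pics/scene0.png'); b=cv2.imread('pics/side0.png')
E
```

```text
0.0 [ 176.08258529 -599.07865872  221.91444055] [-3.10801143e+00 -4.47201011e-01  2.99258384e-04] 88.10361696205011 [ 0.53291949  0.17674149 -0.43410792] 18.700000000000003
scene [[466.2, 0.0, 279.0], [0.0, 466.2, 209.7], [0.0, 0.0, 1.0]] [0.011 0.    0.    0.    0.   ] [[-0.435, -0.736, 0.518, 1041.716], [0.9, -0.353, 0.254, 253.427], [-0.004, 0.577, 0.817, 905.406], [0.0, 0.0, 0.0, 1.0]]
clip [([305.0, 214.0, 334.0, 233.0], 0.84), ([388.0, 247.0, 409.0, 282.0], 0.73), ([375.0, 176.0, 401.0, 194.0], 0.5)]
turntable [([129.0, 160.0, 246.0, 257.0], 0.89)]
jar0 [([130.0, 186.0, 155.0, 216.0], 0.78), ([162.0, 214.0, 186.0, 243.0], 0.71), ([208.0, 201.0, 228.0, 231.0], 0.65)]
board [([331.0, 217.0, 434.0, 342.0], 0.56)]
clip_mouth [([378.0, 179.0, 401.0, 194.0], 0.86), ([385.0, 248.0, 414.0, 286.0], 0.73), ([307.0, 214.0, 336.0, 232.0], 0.68)]
side [[406.3, 0.0, 276.8], [0.0, 406.3, 203.1], [0.0, 0.0, 1.0]] [-0.051  0.     0.     0.     0.   ] [[0.954, 0.201, -0.22, 302.869], [-0.298, 0.654, -0.695, -658.353], [0.004, 0.729, 0.685, 732.874], [0.0, 0.0, 0.0, 1.0]]
clip [([241.0, 196.0, 263.0, 220.0], 0.49), ([166.0, 193.0, 189.0, 204.0], 0.49), ([236.0, 156.0, 255.0, 170.0], 0.46)]
turntable [([264.0, 240.0, 396.0, 350.0], 0.62)]
jar0 [([314.0, 227.0, 331.0, 259.0], 0.86), ([358.0, 284.0, 385.0, 320.0], 0.72), ([355.0, 245.0, 381.0, 278.0], 0.59)]
board [([197.0, 135.0, 310.0, 196.0], 0.56)]
clip_mouth [([234.0, 153.0, 255.0, 172.0], 0.71), ([167.0, 190.0, 192.0, 206.0], 0.68), ([243.0, 195.0, 268.0, 223.0], 0.65)]
wrist [[356.6, 0.0, 273.0], [0.0, 356.6, 209.8], [0.0, 0.0, 1.0]] [-0.003  0.     0.     0.     0.   ] [[0.282, 0.927, 0.249, 245.116], [-0.959, 0.272, 0.074, -579.274], [0.001, -0.26, 0.966, 385.02], [0.0, 0.0, 0.0, 1.0]]
```

View pics/scene0.png

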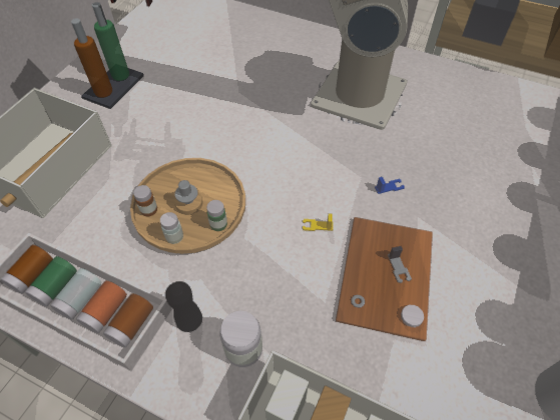

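View pics/side0.png

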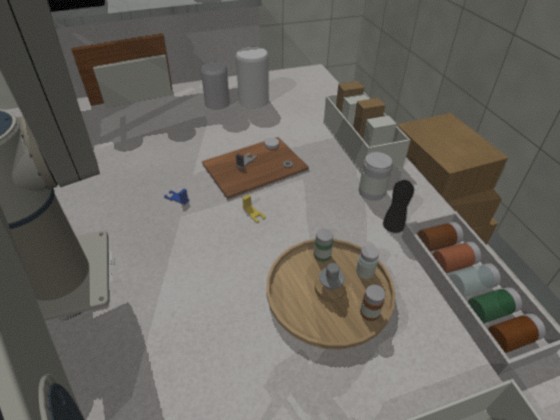

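The scene view shows the grey clip on the board (about 397,262, tab at 396,252) and the turntable at about (187,205), with the spindle head at (184,186). In the side view the clip is at (245,160) and the spindle at (332,270). The blue and yellow look-alikes lie off the board.

```bash
cat > h.py <<'E'
import numpy as np, cv2
from workcell import ctrl
def cam(c):
    i=ctrl.camera_info(c); return [np.array(i[k],float) for k in('camera_matrix','distortion','world_from_camera')]
def ray(C,p):
    K,D,T=C; u=cv2.undistortPoints(np.array([[p]],float),K,D)[0,0]
    d=T[:3,:3]@[u[0],-u[1],-1]; return T[:3,3],d/np.linalg.norm(d)
def at_z(C,p,z):
    o,d=ray(C,p); return o+d*(z-o[2])/d[2]
def tri(*cp):
    A=0;b=0
    for C,p in cp:
        o,d=ray(C,p); M=np.eye(3)-np.outer(d,d); A=A+M; b=b+M@o
    x=np.linalg.solve(A,b); return x,[round(float(np.linalg.norm(np.cross(x-ray(C,p)[0],ray(C,p)[1]))),1) for C,p in cp]
def proj(C,P):
    K,D,T=C; P=np.atleast_2d(P); q=(P-T[:3,3])@T[:3,:3]; q=q*[1,-1,-1]
    return cv2.projectPoints(q.reshape(-1,1,3),np.zeros(3),np.zeros(3),K,D)[0][:,0]
E
python3 - <<'E'
from h import *
S,D=cam('scene'),cam('side')
print('tab',tri((S,(396,252)),(D,(240,160))))
print('head',tri((S,(184,184)),(D,(332,268))))
for s,d in [((145,187),(375,291)),((170,219),(370,250)),((216,208),(324,234))]: print('jar lid',tri((S,s),(D,d)))
def up(n,b,f=5):
    im=cv2.imread(f'pics/{n}0.png')[b[1]:b[3],b[0]:b[2]]; return cv2.resize(im,(400,300),interpolation=cv2.INTER_CUBIC)
cv2.imwrite('pics/crops.png',np.vstack([np.hstack([up('scene',(360,235,440,295)),up('side',(225,140,305,200))]),np.hstack([up('scene',(127,157,247,247)),up('side',(270,225,390,315))])]))
E
```

```text
tab (array([481.02246296, 256.30117134,  31.84747457]), [1.6, 1.6])
head (array([ 556.26763292, -219.6684537 ,   94.07758876]), [0.6, 0.6])
jar lid (array([ 606.59173036, -293.17431826,   98.17035316]), [5.4, 5.4])
jar lid (array([ 648.90908317, -197.69454923,   92.01641667]), [2.3, 2.3])
jar lid (array([ 578.35417054, -125.56763609,   87.54625042]), [0.4, 0.4])
```

View pics/crops.png

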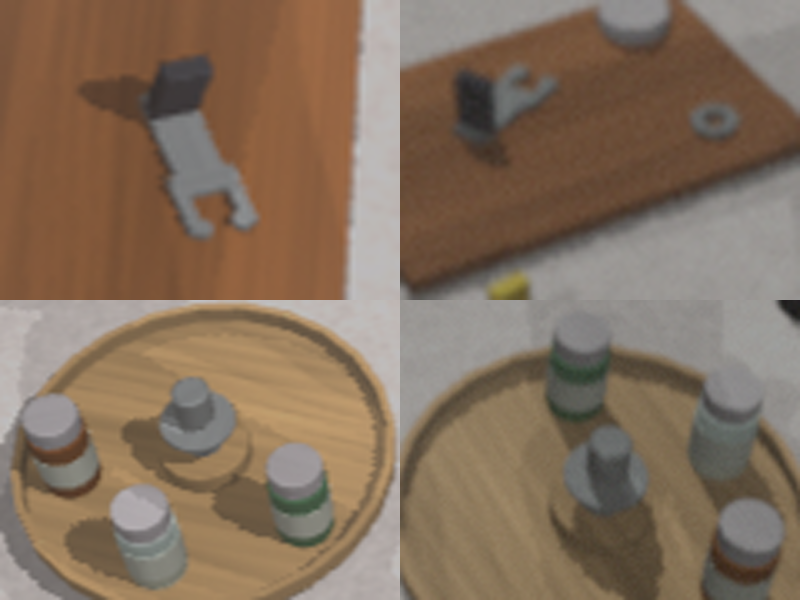

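```bash
python3 - <<'E'
from h import *
from scipy.spatial.transform import Rotation as R
S,D=cam('scene'),cam('side')
m=tri((S,(360+218/5,235+217/5)),(D,(225+(540-400)/5,140+75/5)));print('mouth',m)
print('mouth z14',at_z(S,(360+218/5,235+217/5),14),at_z(D,(225+140/5,140+15),14))
print('tabtop', at_z(S,(360+180/5,235+63/5),50), at_z(D,(225+77/5,140+75/5),50))
a=at_z(S,(396.5,247.6),50);d=at_z(S,(403.6,278.4),14)-a;phi=np.arctan2(d[1],d[0]);print('phi',np.degrees(phi),np.linalg.norm(d[:2]))
o=ctrl.get_obs();r=R.from_rotvec(o['orientation']);M=r.as_matrix();print(M.round(3))
# target: TCP above tab origin + 40 along tool -x so camera sees; z 200
y=d.copy();y[2]=0;y/=np.linalg.norm(y);z=np.array([0,0,-1.]);G=np.c_[np.cross(y,z),y,z]
t=np.array([481,256,190.]);print(G.round(3));print('shift',M.T@(t-o['ee_pos']),'turn',(M.T@G).round(3),R.from_matrix(M.T@G).as_rotvec())
E
```

```text
mouth (array([526.76288561, 289.74447569,  16.47110617]), [2.5, 2.5])
mouth z14 [522.85684393 291.17371281  14.        ] [529.00971113 290.25878513  14.        ]
tabtop [480.77897794 253.73841921  50.        ] [483.8359809  253.16958574  50.        ]
phi 40.618958383102736 56.038335535287914
[[ 0.959  0.282 -0.   ]
 [ 0.282 -0.959 -0.   ]
 [-0.     0.    -1.   ]]
[[-0.651  0.759  0.   ]
 [ 0.759  0.651  0.   ]
 [ 0.     0.    -1.   ]]
shift [ 533.62617501 -735.02028011   32.68296431] turn [[-0.411  0.912  0.   ]
 [-0.912 -0.411 -0.   ]
 [-0.    -0.     1.   ]] [-5.96158755e-06  2.69703616e-05 -1.99396630e+00]
```

```bash
python3 -m creep '[{"translation":[450,-245,0],"angular":[0,0,-1.47],"jaw":1},{"translation":[450,-245,0],"angular":[0,0,-1.47],"jaw":0.5},{"translation":[450,-245,0],"angular":[0,0,-1.47],"jaw":0.5},{"translation":[450,-245,0],"angular":[0,0,-1.47],"jaw":0.5},{"translation":[450,-245,0],"angular":[0,0,-1.47],"jaw":0.5},{"translation":[450,-245,0],"angular":[0,0,-1.47],"jaw":0.5},{"translation":[450,-245,0],"angular":[0,0,-1.47],"jaw":0.5},{"translation":[450,-245,0],"angular":[0,0,-1.47],"jaw":0.5}]'
python3 - <<'E'
from h import *
from scipy.spatial.transform import Rotation as R
o=ctrl.get_obs();W=cam('wrist');im=ctrl.get_image('wrist');cv2.imwrite('pics/w1.png',im[:,:,::-1]);np.savez('w1.npz',K=W[0],D=W[1],T=W[2])
o=ctrl.get_obs();print(o['t'],o['ee_pos'],R.from_rotvec(o['orientation']).as_matrix().round(3).tolist(),o['qvel'].round(2) if hasattr(o['qvel'],'round') else o['qvel'],o['width'])
E
```

```text
t: 1.65
ee_pos: [531.5, -244.9, 223.0]
orientation: [2.0, 2.422, 0.0]
ft_force: [0.5, -0.3, -1.2]
width: 44.1
grasp_force: 0.0
1.7 [ 536.13996736 -240.23992501  223.16050041] [[-0.198, 0.98, 0.004], [0.98, 0.198, 0.002], [0.001, 0.004, -1.0]] [-0.08 -0.02  0.04 -0.02 -0.01  0.08] 44.06741627576351
```

View pics/w1.png

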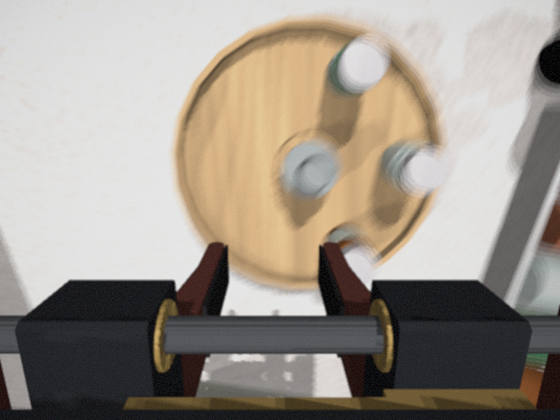

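The wrist view (motion-blurred) shows the turntable centred near (310,150), the head at (312,168), and the jar lids at about (360,65), (415,170) and (350,265). I'll take a settled picture.

```bash
python3 - <<'E'
from h import *
W=cam('wrist');im=ctrl.get_image('wrist');np.savez('w1.npz',K=W[0],D=W[1],T=W[2]);cv2.imwrite('pics/w2.png',im[:,:,::-1])
print(ctrl.get_obs()['ee_pos'])
for c,C in (('scene',cam('scene')),('side',cam('side')),('wrist',W)):
    b=cv2.imread('pics/w2.png' if c=='wrist' else f'pics/{c}0.png')
    h=cv2.cvtColor(b,cv2.COLOR_BGR2HSV); m=((h[...,0]>8)&(h[...,0]<25)&(h[...,1]>85)).astype(np.uint8)
    box={'scene':(115,150,255,260),'side':(255,230,405,360),'wrist':(160,0,460,300)}[c]
    mm=np.zeros_like(m);mm[box[1]:box[3],box[0]:box[2]]=m[box[1]:box[3],box[0]:box[2]]
    mm=cv2.morphologyEx(mm,cv2.MORPH_OPEN,np.ones((3,3)))
    k=max(cv2.findContours(mm,0,1)[0],key=cv2.contourArea)
    hull=cv2.convexHull(k)[:,0].astype(float)
    P=np.array([at_z(C,p,36) for p in hull])[:,:2]
    from scipy.optimize import least_squares
    s=least_squares(lambda q:np.hypot(P[:,0]-q[0],P[:,1]-q[1])-q[2],[556,-220,130],loss='soft_l1',f_scale=1)
    print(c,s.x.round(1),np.abs(s.fun).mean().round(2),len(P))
im=cv2.imread('pics/w2.png')
cv2.imwrite('pics/w2c.png',cv2.resize(im[0:300,165:465],(600,600),interpolation=cv2.INTER_CUBIC))
E
```

```text
[ 533.81904885 -242.58402729  222.91098917]
scene [ 561.1 -216.3  133.5] 1.41 36
side [ 554.7 -233.7  124.6] 1.79 32
wrist [ 558.1 -221.1  131.6] 0.32 59
```

View pics/w2c.png

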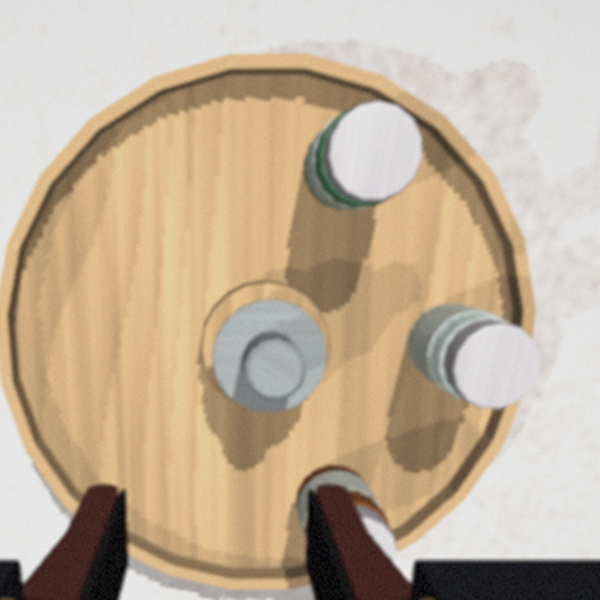

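The sharp picture shows (full-frame pixels) the head top at about (302.5,182.5), the washer at (300,177.5) 57 px wide, and the lids at (352.5,76) and (413,181.5). The wrist rim fit puts the axis at (558,-221).

```bash
python3 - <<'E'
from h import *
n=np.load('w1.npz');W=[n['K'],n['D'],n['T']];S,D=cam('scene'),cam('side')
print('cam',W[2][:3,3])
c=at_z(W,(302.5,182.5),90)
for p in [(352.5,76),(413,181.5)]: print('lid@93',at_z(W,p,93).round(1))
ax=np.array([558,-221])
j=[at_z(W,p,93)[:2]-ax for p in [(352.5,76),(413,181.5)]];print([(np.hypot(*q).round(1),np.degrees(np.arctan2(q[1],q[0])).round(1)) for q in j])
sh=(127+190/400*120,157+(382-300)/300*90);dh=(270+(613-400)/400*120,225+(438-300)/300*90)
print('headtop tri',sh,dh,tri((W,(302.5,182.5)),(S,sh),(D,dh)))
sw=(127+198/400*120,157+(421-300)/300*90);dw=(270+(606-400)/400*120,225+(476-300)/300*90)
print('washer tri',tri((W,(300,177.5)),(S,sw),(D,dw)))
for z in (60,70,80,90,100,105):
    print(z,'head',at_z(W,(302.5,182.5),z)[:2].round(1),'wash',at_z(W,(300,177.5),z)[:2].round(1), 'diam head px',np.ptp(proj(W,[[558+13*np.cos(a),-221+13*np.sin(a),z] for a in np.linspace(0,6.28,40)]),axis=0).round(1),'wash',np.ptp(proj(W,[[558+26*np.cos(a),-221+26*np.sin(a),z] for a in np.linspace(0,6.28,40)]),axis=0).round(1))
E
```

```text
cam [ 522.44063545 -170.67853779  385.54078012]
lid@93 [ 578.  -130.5   93. ]
lid@93 [ 648.6 -200.6   93. ]
[(np.float64(92.7), np.float64(77.5)), (np.float64(92.8), np.float64(12.7))]
headtop tri (184.0, 181.6) (333.9, 266.4) (array([ 557.1713165 , -219.53847804,  100.98988567]), [1.3, 2.8, 3.2])
washer tri (array([ 558.48352039, -220.02786807,   62.0018679 ]), [0.9, 2.0, 1.2])
60 head [ 562.5 -225.2] wash [ 559.2 -221.1] diam head px [28.1 27.8] wash [56.2 55.7]
70 head [ 561.3 -223.5] wash [ 558.1 -219.5] diam head px [29.  28.6] wash [57.9 57.3]
80 head [ 560.1 -221.8] wash [ 557. -218.] diam head px [29.9 29.5] wash [59.7 59. ]
90 head [ 558.8 -220.1] wash [ 555.8 -216.4] diam head px [30.8 30.4] wash [61.7 60.8]
100 head [ 557.6 -218.5] wash [ 554.7 -214.9] diam head px [31.9 31.3] wash [63.7 62.7]
105 head [ 557.  -217.6] wash [ 554.1 -214.1] diam head px [32.4 31.8] wash [64.8 63.7]
```

```bash
cat >> h.py <<'E'
from scipy.spatial.transform import Rotation as R
def go(t,phi):
    "shift/turn in tool axes to TCP t with tool y at azimuth phi deg, tool down"
    o=ctrl.get_obs();M=R.from_rotvec(o['orientation']).as_matrix();y=np.array([np.cos(np.radians(phi)),np.sin(np.radians(phi)),0]);z=np.array([0,0,-1.])
    G=np.c_[np.cross(y,z),y,z];print('t',round(o['t'],2),'pos',o['ee_pos'].round(1),'f',np.round(o['ft_force'],1),'w',round(o['width'],1),'| shift',(M.T@(np.array(t)-o['ee_pos'])).round(1),'turn',R.from_matrix(M.T@G).as_rotvec().round(3))
E
python3 -c "
from h import *
go([526,240,180],40.6)"
```

```text
t 1.75 pos [ 533.8 -242.6  222.9] f [-0.2 -1.3 -0.3] w 44.0 | shift [475.1  84.9  43.1] turn [ 0.002  0.001 -0.515]
```

```bash
python3 -m creep '[{"translation":[475,85,43],"angular":[0,0,-0.515],"jaw":0.5},{"translation":[475,85,43],"angular":[0,0,-0.515],"jaw":0.5},{"translation":[475,85,43],"angular":[0,0,-0.515],"jaw":0.5},{"translation":[475,85,43],"angular":[0,0,-0.515],"jaw":0.5},{"translation":[475,85,43],"angular":[0,0,-0.515],"jaw":0.5},{"translation":[475,85,43],"angular":[0,0,-0.515],"jaw":0.5},{"translation":[475,85,43],"angular":[0,0,-0.515],"jaw":0.5},{"translation":[475,85,43],"angular":[0,0,-0.515],"jaw":0.5}]'
python3 - <<'E'
from h import *
for i in range(4): ctrl.get_image('side')
W=cam('wrist');im=ctrl.get_image('wrist');np.savez('w3.npz',K=W[0],D=W[1],T=W[2]);cv2.imwrite('pics/w3.png',im[:,:,::-1])
o=ctrl.get_obs();print(o['t'],o['ee_pos'],o['orientation'],W[2].round(2).tolist())
for l in ('clip','clip_mouth'):print([(np.round(d['rect']).tolist(),round(d['score'],2)) for d in ctrl.look_for('wrist',l)][:3])
E
```

```text
t: 2.75
ee_pos: [526.1, 237.8, 179.6]
orientation: [1.325, 2.848, 0.0]
ft_force: [0.3, -0.7, 0.5]
width: 44.0
grasp_force: 0.0
3.0 [526.14950539 235.05199488 179.55438512] [-1.32559423e+00 -2.84801626e+00  1.23964879e-03] [[0.76, -0.62, -0.17, 481.4], [0.64, 0.74, 0.2, 290.47], [-0.0, -0.26, 0.97, 341.76], [0.0, 0.0, 0.0, 1.0]]
[([240.0, 133.0, 316.0, 163.0], 0.7), ([0.0, 19.0, 50.0, 106.0], 0.7), ([104.0, 241.0, 150.0, 280.0], 0.56)]
[([111.0, 241.0, 149.0, 280.0], 0.94), ([240.0, 128.0, 316.0, 161.0], 0.82), ([0.0, 21.0, 54.0, 105.0], 0.57)]
```

View pics/w3.png

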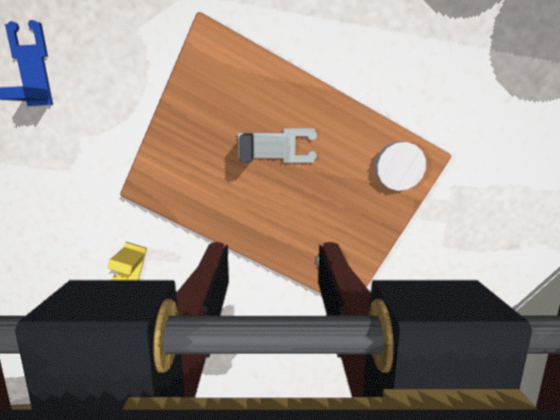

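The wrist view shows the grey clip alone on the board at about (240–316, 128–163), with its dark tab at (246,148) and its mouth to the right at (310,146).

```bash
python3 - <<'E'
from h import *
n=np.load('w3.npz');W=[n['K'],n['D'],n['T']]
im=cv2.imread('pics/w3.png');h=cv2.cvtColor(im,cv2.COLOR_BGR2HSV)
x0,y0=230,120;sub=h[y0:175,x0:325];g=(sub[...,1]<70)|((sub[...,2]<75)&(sub[...,1]<110))
br=sub[...,2]
pl=((sub[...,1]<70)&(br>95)).astype(np.uint8);pl=cv2.morphologyEx(pl,cv2.MORPH_OPEN,np.ones((2,2)))
k=max(cv2.findContours(pl,0,1)[0],key=cv2.contourArea)[:,0]+[x0,y0]
P=np.array([at_z(W,p,16)[:2] for p in k]);
fork=P[P@[.76,.65]>(P@[.76,.65]).max()-27]
r=cv2.minAreaRect(P.astype(np.float32));print('plate rect',r)
r=cv2.minAreaRect(fork.astype(np.float32));print('fork rect',r)
# plate axis: mid of edges by column
yy,xx=np.nonzero(pl)
for c in range(12,90,6):
    q=yy[xx==c]; 
    if len(q): print(c+x0,q.min()+y0,q.max()+y0,end=' | ')
print()
dk=((br<85)&(sub[...,1]<120)).astype(np.uint8);k=max(cv2.findContours(dk,0,1)[0],key=cv2.contourArea)[:,0]+[x0,y0];print('dark',k.min(0),k.max(0))
for u in ((239,133),(252,133),(240,162),(254,161),(246,147)): print(u,at_z(W,u,50).round(1))
cv2.imwrite('pics/w3c.png',cv2.resize(im[y0:180,x0:325],None,fx=8,fy=8,interpolation=cv2.INTER_CUBIC))
E
```

```text
plate rect ((507.9508361816406, 275.79681396484375), (57.32223129272461, 30.327754974365234), 40.156158447265625)
fork rect ((519.6834106445312, 285.72271728515625), (26.375919342041016, 30.57174301147461), 40.770931243896484)
242 134 136 | 254 134 158 | 260 134 159 | 266 134 159 | 272 134 159 | 278 134 159 | 284 132 162 | 290 129 163 | 296 129 163 | 302 129 163 | 308 129 163 | 314 129 162 | 
dark [240 134] [252 161]
(239, 133) [469.8 261.2  50. ]
(252, 133) [477.8 267.9  50. ]
(240, 162) [485.  243.6  50. ]
(254, 161) [493.2 251.6  50. ]
(246, 147) [481.1 256.2  50. ]
```

View pics/w3c.png

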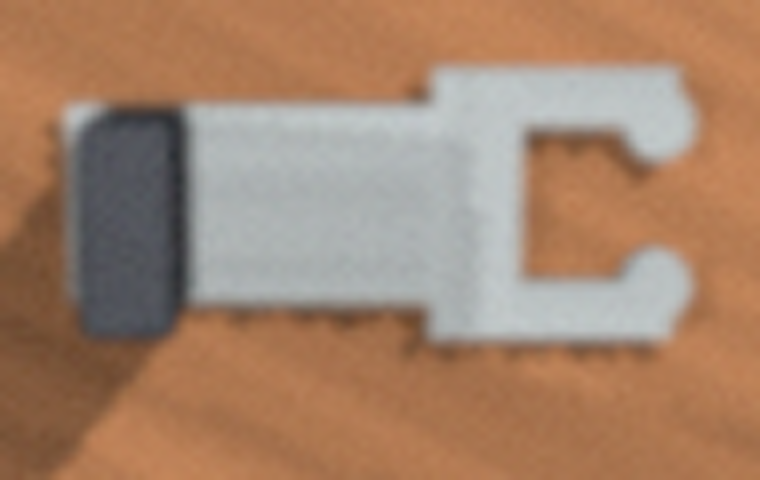

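The crop shows the tab top centred at about (246,148) and the plate axis along row 145.5, with back edge at column 238, shoulder at 283.8 and nose at 317.

```bash
python3 - <<'E'
from h import *
n=np.load('w3.npz');W=[n['K'],n['D'],n['T']];S=cam('scene');D=cam('side')
a=[at_z(W,(u,145.6),16)[:2] for u in (238,283.75,317.1)]
d=a[2]-a[0];print(a,np.hypot(*d),np.hypot(*(a[1]-a[0])),np.degrees(np.arctan2(d[1],d[0])))
e=d/np.hypot(*d);print('origin from plate',[ (p-e*x).round(1) for p,x in zip(a,(-9,32,61.5))],'from tab',at_z(W,(245.9,148.1),50).round(1))
print('tab 2-view',tri((W,(245.9,148.1)),(S,(396.6,247.6)),(D,(240.4,155.4))))
p=np.mean([q-e*x for q,x in zip(a,(-9,32,61.5))],0)
go([*p,90],40.4)
E
```

```text
[array([474.77716958, 248.51789297]), array([506.33233469, 275.13969811]), array([529.32574407, 294.54256653])] 71.37098538821056 41.28497249914251 40.155578620978
origin from plate [array([481.7, 254.3]), array([481.9, 254.5]), array([482.3, 254.9])] from tab [481.6 255.5  50. ]
tab 2-view (array([481.95060638, 254.59125424,  49.27191892]), [0.8, 1.9, 2.3])
t 3.1 pos [526.4 234.5 179.8] f [-0.5 -0.4  1.1] w 44.1 | shift [ 44.  -21.1  89.8] turn [-0.     0.    -0.007]
```

```bash
python3 -m creep '[{"translation":[44,-21,10],"angular":[0,0,0],"jaw":0.5},{"translation":[44,-21,70],"angular":[0,0,0],"jaw":0.5},{"translation":[44,-21,120],"angular":[0,0,0],"jaw":0.5},{"translation":[44,-21,140],"angular":[0,0,0],"jaw":0.5},{"translation":[44,-21,150],"angular":[0,0,0],"jaw":0.5},{"translation":[44,-21,158],"angular":[0,0,0],"jaw":0.5},{"translation":[44,-21,158],"angular":[0,0,0],"jaw":0.5},{"translation":[44,-21,158],"angular":[0,0,0],"jaw":0.5}]'
python3 -c "
from h import *
go([481.9,254.7,21],40.3)"
```

```text
t: 4.1
ee_pos: [482.5, 256.4, 22.5]
orientation: [1.325, 2.848, 0.002]
ft_force: [-0.6, 0.9, -0.1]
width: 44.1
grasp_force: 0.0
t 4.1 pos [482.5 256.4  22.5] f [-0.6  0.9 -0.1] w 44.1 | shift [-0.9 -1.5  1.5] turn [ 0.001  0.    -0.004]
```

```bash
python3 -m creep '[{"translation":[-0.5,-1,1],"angular":[0,0,0],"jaw":0.5},{"translation":[-0.5,-1,1],"angular":[0,0,0],"jaw":0.0},{"translation":[-0.5,-1,1],"angular":[0,0,0],"jaw":0.0},{"translation":[-0.5,-1,1],"angular":[0,0,0],"jaw":0.0},{"translation":[-0.5,-1,1],"angular":[0,0,0],"jaw":0.0},{"translation":[-0.5,-1,1],"angular":[0,0,0],"jaw":0.0},{"translation":[-0.5,-1,1],"angular":[0,0,0],"jaw":0.0},{"translation":[-0.5,-1,1],"angular":[0,0,0],"jaw":0.0}]'
python3 -c "
from h import *
go([481.9,254.7,150],40.3);print(ctrl.get_obs()['grasp_force'])"
```

```text
t: 5.1
ee_pos: [481.4, 255.2, 20.7]
orientation: [-1.325, -2.848, 0.0]
ft_force: [-1.2, 0.6, 0.2]
width: 9.9
grasp_force: 30.0
t 5.1 pos [481.4 255.2  20.7] f [-1.2  0.6  0.2] w 9.9 | shift [  -0.7    0.  -129.3] turn [-0.    -0.    -0.003]
30.000113546848297
```

```bash
python3 -m creep '[{"translation":[0,0,-40],"angular":[0,0,0],"jaw":0},{"translation":[0,0,-90],"angular":[0,0,0],"jaw":0},{"translation":[-30,-27,-130],"angular":[0,0,0.05],"jaw":0},{"translation":[-60,-53,-130],"angular":[0,0,0.1],"jaw":0},{"translation":[-100,-89,-130],"angular":[0,0,0.2],"jaw":0},{"translation":[-145,-129,-130],"angular":[0,0,0.3],"jaw":0},{"translation":[-190,-169,-130],"angular":[0,0,0.4],"jaw":0},{"translation":[-230,-205,-130],"angular":[0,0,0.49],"jaw":0}]'
python3 -c "
from h import *
go([470,-239.4,130],12.1);o=ctrl.get_obs();print(o['grasp_force'])"
```

```text
t: 6.1
ee_pos: [472.5, -54.8, 150.7]
orientation: [1.98, 2.439, 0.0]
ft_force: [0.6, -0.0, -1.4]
width: 9.7
grasp_force: 30.0
t 6.1 pos [472.5 -54.8 150.7] f [ 0.6 -0.  -1.4] w 9.7 | shift [-180.2  -40.3   20.7] turn [ 0.     0.    -0.004]
29.999630749225616
```

```bash
python3 -m creep '[{"translation":[-45,-10,0],"angular":[0,0,0],"jaw":0},{"translation":[-90,-20,0],"angular":[0,0,0],"jaw":0},{"translation":[-130,-30,10],"angular":[0,0,0],"jaw":0},{"translation":[-165,-37,20],"angular":[0,0,0],"jaw":0},{"translation":[-180,-40,20],"angular":[0,0,0],"jaw":0},{"translation":[-180,-40,20],"angular":[0,0,0],"jaw":0},{"translation":[-180,-40,20],"angular":[0,0,0],"jaw":0},{"translation":[-180,-40,20],"angular":[0,0,0],"jaw":0}]'
python3 - <<'E'
from h import *
W=cam('wrist');im=ctrl.get_image('wrist');np.savez('w4.npz',K=W[0],D=W[1],T=W[2]);cv2.imwrite('pics/w4.png',im[:,:,::-1])
go([470,-239.4,85],12.1);o=ctrl.get_obs();print(o['grasp_force'],o['moment'])
E
```

```text
t: 7.1
ee_pos: [471.4, -236.1, 130.9]
orientation: [1.975, 2.443, 0.0]
ft_force: [-0.1, 0.9, -0.5]
width: 10.0
grasp_force: 30.0
t 7.15 pos [ 471.4 -236.2  130.9] f [-0.3 -0.1 -2. ] w 9.7 | shift [-2.8 -2.1 45.9] turn [0. 0. 0.]
29.999809563159943 [-0.00891734 -0.08130216 -0.06318763]
```

View pics/w4.png

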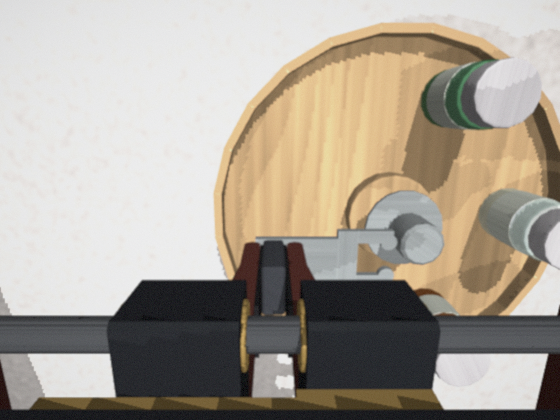

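The clip is firmly held, with its mouth pointing at the spindle. Its noses are at about (396,241) and (393,272), the head top at (422,243) and the washer at (404,228).

```bash
python3 - <<'E'
from h import *
from scipy.optimize import least_squares
n=np.load('w4.npz');W=[n['K'],n['D'],n['T']];n=np.load('w1.npz');W1=[n['K'],n['D'],n['T']]
im=cv2.imread('pics/w4.png');cv2.imwrite('pics/w4c.png',cv2.resize(im[170:300,310:460],(750,650))[:600])
e=np.array([np.cos(np.radians(12.1)),np.sin(np.radians(12.1))]);nn=np.array([-e[1],e[0]]);t=np.array([471.4,-236.2])
for p in ((396,241),(393,272),(338,230),(356,229)):
    q=at_z(W,p,126)[:2]-t;print('clip px',p,'along',q@e,'lat',q@nn)
h=cv2.cvtColor(im,cv2.COLOR_BGR2HSV);m=((h[...,0]>8)&(h[...,0]<25)&(h[...,1]>60)).astype(np.uint8);m[215:]=0;m[:,:200]=0;m[:,520:]=0
m=cv2.morphologyEx(m,cv2.MORPH_OPEN,np.ones((3,3)));k=cv2.convexHull(max(cv2.findContours(m,0,1)[0],key=cv2.contourArea))[:,0].astype(float)
k=k[(k[:,1]<205)&~((k[:,0]>415)&(k[:,1]>40))]
P=np.array([at_z(W,p,36)[:2] for p in k])
s=least_squares(lambda q:np.hypot(P[:,0]-q[0],P[:,1]-q[1])-131,[556,-220],loss='soft_l1');print('axis',s.x,np.abs(s.fun).mean(),len(P))
print('head',tri((W,(421.5,243)),(W1,(302.5,182.5))),'washer',tri((W,(404,228)),(W1,(300,177.5))))
E
```

```text
clip px (396, 241) along 62.119828675687415 lat 9.921239813603977
clip px (393, 272) along 62.0989762830668 lat -6.846536470074857
clip px (338, 230) along 32.97737231917429 lat 15.678362340510077
clip px (356, 229) along 41.82763532368154 lat 16.197115657286254
axis [ 557.77061825 -219.2759979 ] 0.37135415240933395 18
head (array([ 557.92698564, -219.43299444,   96.52354403]), [0.4, 0.4]) washer (array([ 558.49383931, -220.18749798,   66.27562379]), [0.1, 0.1])
```

View pics/w4c.png

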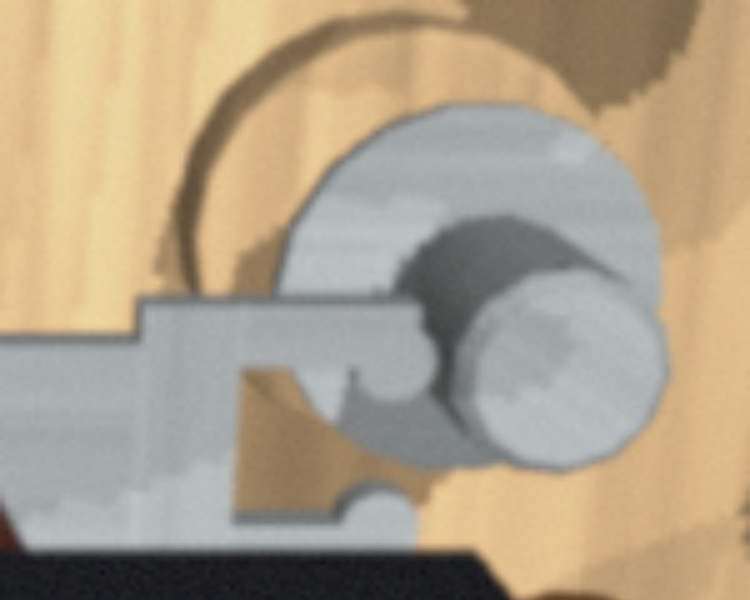

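```bash
python3 - <<'E'
from h import *
n=np.load('w4.npz');W=[n['K'],n['D'],n['T']]
e=np.array([np.cos(np.radians(12.1)),np.sin(np.radians(12.1))]);nn=np.array([-e[1],e[0]]);t=np.array([471.4,-236.2])
for z in (122,126,130):
  for p in ((388.6,242.4),(386,274.4),(310+45/5,170+337/5),(310+137/5,170+297/5),(310+415/5,170+297/5)):
    q=at_z(W,p,z)[:2]-t;print(z,p,'along %.1f lat %.1f'%(q@e,q@nn))
q=np.array([557.9,-219.7])-t;print('axis along,lat',q@e,q@nn)
E
```

```text
122 (388.6, 242.4) along 59.9 lat 7.7
122 (386, 274.4) along 60.0 lat -10.1
122 (319.0, 237.4) along 24.3 lat 10.4
122 (337.4, 229.4) along 33.4 lat 14.7
122 (393.0, 229.4) along 61.5 lat 14.7
126 (388.6, 242.4) along 58.5 lat 9.2
126 (386, 274.4) along 58.6 lat -8.2
126 (319.0, 237.4) along 23.7 lat 11.8
126 (337.4, 229.4) along 32.7 lat 16.0
126 (393.0, 229.4) along 60.1 lat 16.0
130 (388.6, 242.4) along 57.1 lat 10.7
130 (386, 274.4) along 57.3 lat -6.3
130 (319.0, 237.4) along 23.2 lat 13.2
130 (337.4, 229.4) along 31.9 lat 17.3
130 (393.0, 229.4) along 58.7 lat 17.3
axis along,lat 88.0369562675325 -1.9985822846635815
```

```bash
python3 -m creep '[{"translation":[-2.6,3,10],"angular":[0,0,0],"jaw":0},{"translation":[-2.6,6,22],"angular":[0,0,0],"jaw":0},{"translation":[-2.6,9,32],"angular":[0,0,0],"jaw":0},{"translation":[-2.6,9,40],"angular":[0,0,0],"jaw":0},{"translation":[-2.6,9,45],"angular":[0,0,0],"jaw":0},{"translation":[-2.6,9,48],"angular":[0,0,0],"jaw":0},{"translation":[-2.6,9,48],"angular":[0,0,0],"jaw":0},{"translation":[-2.6,9,48],"angular":[0,0,0],"jaw":0}]'
python3 - <<'E'
from h import *
W=cam('wrist');im=ctrl.get_image('wrist');np.savez('w5.npz',K=W[0],D=W[1],T=W[2]);b=im[:,:,::-1];cv2.imwrite('pics/w5.png',b);cv2.imwrite('pics/w5c.png',cv2.resize(b[150:300,310:460],(600,600),interpolation=cv2.INTER_CUBIC))
go([470,-239.4,85],12.1)
E
```

```text
t: 8.15
ee_pos: [480.8, -238.0, 83.0]
orientation: [1.976, 2.442, 0.0]
ft_force: [-0.0, -0.1, -1.9]
width: 9.7
grasp_force: 30.0
t 8.2 pos [ 480.8 -238.    83. ] f [ 0.3 -0.2 -1.7] w 9.9 | shift [  0.8 -10.8  -2. ] turn [ 0.     0.    -0.001]
```

View pics/w5c.png

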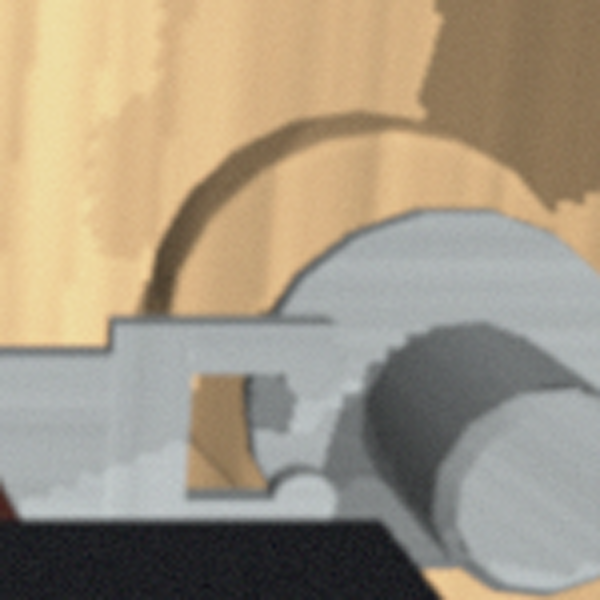

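The clip's nose is now over the washer's edge and short of the head. In full-frame pixels the slot edges are at rows 243 and 274.2, the washer's top edge is at about (422,202), and its left edge seen through the slot is at (372,250). That was the tenth picture, so from here I work from numbers and forces.

```bash
python3 - <<'E'
from h import *
n=np.load('w5.npz');W=[n['K'],n['D'],n['T']]
e=np.array([np.cos(np.radians(12.1)),np.sin(np.radians(12.1))]);nn=np.array([-e[1],e[0]]);ax=np.array([557.9,-219.7])
for z in (76,78,80):
  for p in ((360,243),(360,274.2),(337.5,229.7),(385.75,274.2)):
    q=at_z(W,p,z)[:2]-ax;print(z,p,'along %.1f lat %.1f'%(q@e,q@nn))
a=np.linspace(0,6.28,90)
for z in (62,65,68):
    c=proj(W,np.c_[ax[0]+26*np.cos(a),ax[1]+26*np.sin(a),0*a+z]);i=c[:,1].argmin();j=c[:,0].argmin();k=np.abs(c[:,1]-250).argmin();print(z,'top',c[i].round(1),'left',c[j].round(1))
for z in (94,97): 
    c=proj(W,np.c_[ax[0]+13*np.cos(a),ax[1]+13*np.sin(a),0*a+z]);print(z,'head ext',c.min(0).round(1),c.max(0).round(1))
print('obs head left/top/bottom', 310+440/4,150+388/4,150+590/4)
E
```

```text
76 (360, 243) along -34.5 lat 6.3
76 (360, 274.2) along -33.4 lat -10.9
76 (337.5, 229.7) along -46.1 lat 13.3
76 (385.75, 274.2) along -20.1 lat -10.9
78 (360, 243) along -35.0 lat 7.0
78 (360, 274.2) along -33.9 lat -9.9
78 (337.5, 229.7) along -46.5 lat 14.0
78 (385.75, 274.2) along -20.8 lat -10.0
80 (360, 243) along -35.5 lat 7.8
80 (360, 274.2) along -34.5 lat -9.0
80 (337.5, 229.7) along -46.9 lat 14.7
80 (385.75, 274.2) along -21.5 lat -9.0
62 top [422.2 198.4] left [368.7 246.3]
65 top [424.6 199.7] left [370.1 251.5]
68 top [427.  201.1] left [371.6 253.6]
94 head ext [414.8 242.8] [471.7 294.9]
97 head ext [417.4 245.2] [475.2 298.1]
obs head left/top/bottom 420.0 247.0 297.5
```

```bash
python3 -m creep '[{"translation":[0,0,0.8],"angular":[0,0,0],"jaw":0},{"translation":[0,0,1.6],"angular":[0,0,0],"jaw":0},{"translation":[0,0,2.4],"angular":[0,0,0],"jaw":0},{"translation":[0,0,3.2],"angular":[0,0,0],"jaw":0},{"translation":[0,0,4],"angular":[0,0,0],"jaw":0},{"translation":[0,0,4.5],"angular":[0,0,0],"jaw":0},{"translation":[0,0,5],"angular":[0,0,0],"jaw":0},{"translation":[0,0,5],"angular":[0,0,0],"jaw":0}]'
python3 -c "
from h import *
go([470,-239.4,85],12.1);print(ctrl.get_obs()['moment'])"
```

```text
t: 9.2
ee_pos: [480.6, -237.8, 77.6]
orientation: [-1.976, -2.442, 0.0]
ft_force: [-0.3, -0.4, -1.2]
width: 9.9
grasp_force: 30.0
t 9.2 pos [ 480.6 -237.8   77.6] f [-0.3 -0.4 -1.2] w 9.9 | shift [  0.7 -10.7  -7.4] turn [-0.    -0.    -0.001]
[-0.04337494 -0.13618528 -0.00390762]
```

Free at underside ≈ 69. Continue in small steps.

```bash
python3 -m creep '[{"translation":[0,0,0.3],"angular":[0,0,0],"jaw":0},{"translation":[0,0,0.6],"angular":[0,0,0],"jaw":0},{"translation":[0,0,0.9],"angular":[0,0,0],"jaw":0},{"translation":[0,0,1.2],"angular":[0,0,0],"jaw":0},{"translation":[0,0,1.5],"angular":[0,0,0],"jaw":0},{"translation":[0,0,1.5],"angular":[0,0,0],"jaw":0},{"translation":[0,0,1.5],"angular":[0,0,0],"jaw":0},{"translation":[0,0,1.5],"angular":[0,0,0],"jaw":0}]'
python3 -c "
from h import *
print(ctrl.get_obs()['moment'])"
```

```text
t: 10.2
ee_pos: [480.6, -237.8, 76.2]
orientation: [1.976, 2.442, 0.0]
ft_force: [0.2, -0.3, -1.7]
width: 9.9
grasp_force: 30.0
[-0.00368269 -0.02393454 -0.01159518]
```

```bash
python3 -m creep '[{"translation":[0,0,0.3],"angular":[0,0,0],"jaw":0},{"translation":[0,0,0.6],"angular":[0,0,0],"jaw":0},{"translation":[0,0,0.9],"angular":[0,0,0],"jaw":0},{"translation":[0,0,1.2],"angular":[0,0,0],"jaw":0},{"translation":[0,0,1.5],"angular":[0,0,0],"jaw":0},{"translation":[0,0,1.5],"angular":[0,0,0],"jaw":0},{"translation":[0,0,1.5],"angular":[0,0,0],"jaw":0},{"translation":[0,0,1.5],"angular":[0,0,0],"jaw":0}]'
python3 -c "
from h import *
print(ctrl.get_obs()['moment'])"
```

```text
t: 11.2
ee_pos: [480.6, -237.9, 74.7]
orientation: [1.976, 2.442, 0.0]
ft_force: [-0.3, -0.2, -1.0]
width: 10.2
grasp_force: 30.0
[-0.0415191  -0.09358666  0.00263492]
```

```bash
python3 -m creep '[{"translation":[0,0,0.3],"angular":[0,0,0],"jaw":0},{"translation":[0,0,0.6],"angular":[0,0,0],"jaw":0},{"translation":[0,0,0.9],"angular":[0,0,0],"jaw":0},{"translation":[0,0,1.2],"angular":[0,0,0],"jaw":0},{"translation":[0,0,1.2],"angular":[0,0,0],"jaw":0},{"translation":[0,0,1.2],"angular":[0,0,0],"jaw":0},{"translation":[0,0,1.2],"angular":[0,0,0],"jaw":0},{"translation":[0,0,1.2],"angular":[0,0,0],"jaw":0}]'
python3 -c "
from h import *
print(ctrl.get_obs()['moment'])"
```

```text
t: 12.2
ee_pos: [480.6, -238.0, 74.2]
orientation: [1.976, 2.442, 0.0]
ft_force: [-4.0, -0.2, 8.8]
width: 9.8
grasp_force: 30.0
[0.15267619 0.09378905 0.11236203]
```

Contact: 10 N at TCP 74.2 (underside ≈ 65.5, matching the vision estimate of 65). I'll lift to mid-clearance and advance into the groove.

```bash
python3 -m creep '[{"translation":[0,0,-1.8],"angular":[0,0,0],"jaw":0},{"translation":[0,0,-1.8],"angular":[0,0,0],"jaw":0},{"translation":[0,2,-1.8],"angular":[0,0,0],"jaw":0},{"translation":[0,4,-1.8],"angular":[0,0,0],"jaw":0},{"translation":[0,6,-1.8],"angular":[0,0,0],"jaw":0},{"translation":[0,8,-1.8],"angular":[0,0,0],"jaw":0},{"translation":[0,8,-1.8],"angular":[0,0,0],"jaw":0},{"translation":[0,8,-1.8],"angular":[0,0,0],"jaw":0}]'
python3 -c "
from h import *
go([508.9,-229.8,85],12.1)
print(ctrl.get_obs()['moment'])"
```

```text
t: 13.2
ee_pos: [488.4, -236.2, 75.3]
orientation: [-1.976, -2.442, 0.0]
ft_force: [-0.2, 0.6, -0.9]
width: 10.0
grasp_force: 30.0
t 13.2 pos [ 488.4 -236.2   75.3] f [-0.2  0.6 -0.9] w 10.0 | shift [ 1.9 21.4 -9.7] turn [-0.    -0.    -0.001]
[-0.09559184 -0.0525438   0.0362838 ]
```

The nose is under the head without force. Keep advancing.

```bash
python3 -m creep '[{"translation":[0,1,0],"angular":[0,0,0],"jaw":0},{"translation":[0,2,0],"angular":[0,0,0],"jaw":0},{"translation":[0,3,0],"angular":[0,0,0],"jaw":0},{"translation":[0,4,0],"angular":[0,0,0],"jaw":0},{"translation":[0,5,0],"angular":[0,0,0],"jaw":0},{"translation":[0,6,0],"angular":[0,0,0],"jaw":0},{"translation":[0,7,0],"angular":[0,0,0],"jaw":0},{"translation":[0,7,0],"angular":[0,0,0],"jaw":0}]'
python3 -c "
from h import *
go([508.9,-229.8,85],12.1)
print(ctrl.get_obs()['moment'])"
```

```text
t: 14.2
ee_pos: [494.8, -234.5, 75.1]
orientation: [-1.976, -2.441, 0.001]
ft_force: [-2.4, -0.1, -0.4]
width: 9.8
grasp_force: 30.0
t 14.2 pos [ 494.8 -234.5   75.1] f [-2.4 -0.1 -0.4] w 9.8 | shift [ 1.7 14.7 -9.9] turn [-0.001 -0.001 -0.001]
[-0.02034416  0.22415335  0.05272892]
```

```bash
python3 -m creep '[{"translation":[0,0.8,0],"angular":[0,0,0],"jaw":0},{"translation":[0,1.6,0],"angular":[0,0,0],"jaw":0},{"translation":[0,2.4,0],"angular":[0,0,0],"jaw":0},{"translation":[0,3.2,0],"angular":[0,0,0],"jaw":0},{"translation":[0,4,0],"angular":[0,0,0],"jaw":0},{"translation":[0,4.5,0],"angular":[0,0,0],"jaw":0},{"translation":[0,5,0],"angular":[0,0,0],"jaw":0},{"translation":[0,5,0],"angular":[0,0,0],"jaw":0}]'
python3 -c "
from h import *
go([508.9,-229.8,85],12.1)
print(ctrl.get_obs()['moment'])"
```

```text
t: 15.2
ee_pos: [499.1, -233.5, 74.9]
orientation: [-1.975, -2.44, 0.001]
ft_force: [-5.5, -1.1, -2.4]
width: 9.9
grasp_force: 30.0
t 15.2 pos [ 499.1 -233.5   74.9] f [-5.5 -1.1 -2.4] w 9.9 | shift [  1.6  10.3 -10.2] turn [-0.002 -0.001 -0.001]
[-0.27723552  0.89198465 -0.01484489]
```

```bash
python3 -m creep '[{"translation":[0,1,0],"angular":[0,0,0],"jaw":0},{"translation":[0,2,0],"angular":[0,0,0],"jaw":0},{"translation":[0,3,0],"angular":[0,0,0],"jaw":0},{"translation":[0,4,0],"angular":[0,0,0],"jaw":0},{"translation":[0,5,0],"angular":[0,0,0],"jaw":0},{"translation":[0,6,0],"angular":[0,0,0],"jaw":0},{"translation":[0,7,0],"angular":[0,0,0],"jaw":0},{"translation":[0,7,0],"angular":[0,0,0],"jaw":0}]'
python3 -c "
from h import *
go([508.9,-229.8,85],12.1)
print(ctrl.get_obs()['moment'])"
```

```text
t: 16.2
ee_pos: [507.6, -232.2, 75.4]
orientation: [1.976, 2.441, 0.001]
ft_force: [3.7, 3.4, -1.7]
width: 9.9
grasp_force: 30.0
t 16.2 pos [ 507.6 -232.2   75.4] f [ 3.7  3.4 -1.7] w 9.9 | shift [ 2.1  1.8 -9.6] turn [ 0.001  0.    -0.001]
[ 0.49123002 -0.69376643  0.05998774]
```

It snapped in; the jaws now pull it forward. I'll press gently to the hard stop.

```bash
python3 -m creep '[{"translation":[0.3,0.3,0],"angular":[0,0,0],"jaw":0},{"translation":[0.5,0.6,0],"angular":[0,0,0],"jaw":0},{"translation":[0.5,0.9,0],"angular":[0,0,0],"jaw":0},{"translation":[0.5,1.2,0],"angular":[0,0,0],"jaw":0},{"translation":[0.5,1.5,0],"angular":[0,0,0],"jaw":0},{"translation":[0.5,1.5,0],"angular":[0,0,0],"jaw":0},{"translation":[0.5,1.5,0],"angular":[0,0,0],"jaw":0},{"translation":[0.5,1.5,0],"angular":[0,0,0],"jaw":0}]'
python3 -c "
from h import *
go([508.9,-229.8,85],12.1)
print(ctrl.get_obs()['moment'])"
```

```text
t: 17.2
ee_pos: [508.2, -231.5, 75.2]
orientation: [-1.976, -2.442, 0.0]
ft_force: [0.5, -1.8, -1.6]
width: 10.0
grasp_force: 30.0
t 17.2 pos [ 508.2 -231.5   75.2] f [ 0.5 -1.8 -1.6] w 10.0 | shift [ 1.5  1.  -9.8] turn [-0.    -0.    -0.001]
[-0.20600696 -0.24527662 -0.07358494]
```

```bash
python3 -m creep '[{"translation":[0,0.3,0],"angular":[0,0,0],"jaw":0},{"translation":[0,0.6,0],"angular":[0,0,0],"jaw":0},{"translation":[0,0.9,0],"angular":[0,0,0],"jaw":0},{"translation":[0,1.0,0],"angular":[0,0,0],"jaw":0},{"translation":[0,1.0,0],"angular":[0,0,0],"jaw":0},{"translation":[0,1.0,0],"angular":[0,0,0],"jaw":0},{"translation":[0,1.0,0],"angular":[0,0,0],"jaw":0},{"translation":[0,1.0,0],"angular":[0,0,0],"jaw":0}]'
python3 -c "
from h import *
go([508.9,-229.8,85],12.1)
print(ctrl.get_obs()['moment'])"
```

```text
t: 18.2
ee_pos: [509.2, -231.1, 75.2]
orientation: [-1.976, -2.442, 0.0]
ft_force: [-0.1, 0.6, -1.5]
width: 10.1
grasp_force: 30.0
t 18.2 pos [ 509.2 -231.1   75.2] f [-0.1  0.6 -1.5] w 10.1 | shift [ 1.4 -0.  -9.8] turn [-0.    -0.    -0.001]
[0.00504622 0.06581331 0.0388259 ]
```

```bash
python3 -m creep '[{"translation":[0,0.3,0],"angular":[0,0,0],"jaw":0},{"translation":[0,0.6,0],"angular":[0,0,0],"jaw":0},{"translation":[0,0.9,0],"angular":[0,0,0],"jaw":0},{"translation":[0,1.2,0],"angular":[0,0,0],"jaw":0},{"translation":[0,1.2,0],"angular":[0,0,0],"jaw":0},{"translation":[0,1.2,0],"angular":[0,0,0],"jaw":0},{"translation":[0,1.2,0],"angular":[0,0,0],"jaw":0},{"translation":[0,1.2,0],"angular":[0,0,0],"jaw":0}]'
python3 -c "
from h import *
go([508.9,-229.8,85],12.1)
print(ctrl.get_obs()['moment'])"
```

```text
t: 19.2
ee_pos: [509.5, -231.0, 75.2]
orientation: [-1.975, -2.441, 0.002]
ft_force: [-5.8, -2.0, 2.0]
width: 10.3
grasp_force: 30.0
t 19.2 pos [ 509.5 -231.    75.2] f [-5.8 -2.   2. ] w 10.3 | shift [ 1.3 -0.4 -9.8] turn [-0.002 -0.001 -0.001]
[-0.41250134  0.92727009  0.00184919]
```

```bash
python3 -m creep '[{"translation":[0,0.4,0],"angular":[0,0,0],"jaw":0},{"translation":[0,0.8,0],"angular":[0,0,0],"jaw":0},{"translation":[0,0.8,0],"angular":[0,0,0],"jaw":0},{"translation":[0,0.8,0],"angular":[0,0,0],"jaw":0},{"translation":[0,0.8,0],"angular":[0,0,0],"jaw":0},{"translation":[0,0.8,0],"angular":[0,0,0],"jaw":0},{"translation":[0,0.8,0],"angular":[0,0,0],"jaw":0},{"translation":[0,0.8,0],"angular":[0,0,0],"jaw":0}]'
python3 -m creep '[{"translation":[0,-0.5,0],"angular":[0,0,0],"jaw":0},{"translation":[0,-1.2,0.3],"angular":[0,0,0],"jaw":0},{"translation":[0,-1.2,0.6],"angular":[0,0,0],"jaw":0},{"translation":[0,-1.2,0.8],"angular":[0,0,0],"jaw":0},{"translation":[0,-1.2,0.8],"angular":[0,0,0],"jaw":0},{"translation":[0,-1.2,0.8],"angular":[0,0,0],"jaw":0},{"translation":[0,-1.2,0.8],"angular":[0,0,0],"jaw":0},{"translation":[0,-1.2,0.8],"angular":[0,0,0],"jaw":0}]'
```

```text
t: 20.2
ee_pos: [509.6, -230.9, 75.1]
orientation: [-1.975, -2.44, 0.003]
ft_force: [-7.3, -3.4, 3.1]
width: 9.8
grasp_force: 30.0
t: 21.2
ee_pos: [509.5, -231.0, 74.6]
orientation: [-1.976, -2.441, 0.001]
ft_force: [-6.5, -0.6, 3.8]
width: 10.1
grasp_force: 30.0
```

Seated at the hard stop, with the TCP 49.6 mm from the axis (50 expected). Release, opening only 8 mm a side.

```bash
python3 -m creep '[{"translation":[0,0,0],"angular":[0,0,0],"jaw":0.3},{"translation":[0,0,0],"angular":[0,0,0],"jaw":0.3},{"translation":[0,0,0],"angular":[0,0,0],"jaw":0.3},{"translation":[0,0,0],"angular":[0,0,0],"jaw":0.3},{"translation":[0,0,-3],"angular":[0,0,0],"jaw":0.3},{"translation":[0,0,-10],"angular":[0,0,0],"jaw":0.3},{"translation":[0,0,-20],"angular":[0,0,0],"jaw":0.3},{"translation":[0,0,-35],"angular":[0,0,0],"jaw":0.3}]'
python3 -m creep '[{"translation":[0,0,-30],"angular":[0,0,0],"jaw":0.3},{"translation":[0,0,-60],"angular":[0,0,0],"jaw":0.3},{"translation":[0,-30,-90],"angular":[0,0,0],"jaw":0.3},{"translation":[0,-60,-90],"angular":[0,0,0],"jaw":0.3},{"translation":[0,-60,-90],"angular":[0,0,0],"jaw":0.3},{"translation":[0,-60,-90],"angular":[0,0,0],"jaw":0.3},{"translation":[0,-60,-90],"angular":[0,0,0],"jaw":0.3},{"translation":[0,-60,-90],"angular":[0,0,0],"jaw":0.3}]'
python3 - <<'E'
from h import *
for i in range(4): ctrl.get_image('side')
W=cam('wrist');im=ctrl.get_image('wrist');cv2.imwrite('pics/w6.png',im[:,:,::-1])
for c in('wrist','scene','side'):
    C=W if c=='wrist' else cam(c)
    if c!='wrist': cv2.imwrite(f'pics/{c}6.png',ctrl.get_image(c)[:,:,::-1])
    r=[(np.round(d['rect']).tolist(),round(d['score'],2)) for d in ctrl.look_for(c,'clip')][:4]
    print(c,r,'jars',[np.round(d['rect']).tolist() for d in ctrl.look_for(c,'jar0')][:4])
    e=np.array([.978,.2096]);n=np.array([-.2096,.978]);o=np.array([557.9,-219.7])-50*e
    pts=[[*(o+x*e+y*n),z] for x in(-5,5) for y in(-11,11) for z in(70,104)];q=proj(C,pts);print(' expected tab',q.min(0).round(),q.max(0).round())
    pts=[[*(o+x*e+y*n),68] for x in(-9,61) for y in(-11,11)];q=proj(C,pts);print(' expected plate',q.min(0).round(),q.max(0).round())
E
```

```text
t: 22.2
ee_pos: [510.0, -231.0, 110.3]
orientation: [-1.976, -2.442, 0.0]
ft_force: [-0.3, 0.4, -0.3]
width: 26.6
grasp_force: 0.0
t: 23.2
ee_pos: [451.9, -243.4, 199.2]
orientation: [-1.975, -2.442, 0.0]
ft_force: [-1.0, -0.0, -0.5]
width: 26.2
grasp_force: 0.0
wrist [([332.0, 185.0, 417.0, 228.0], 0.75), ([415.0, 68.0, 502.0, 121.0], 0.75)] jars [[460.0, 170.0, 555.0, 233.0], [395.0, 253.0, 470.0, 303.0], [417.0, 67.0, 504.0, 122.0]]
 expected tab [336. 187.] [358. 225.]
 expected plate [331. 187.] [415. 212.]
scene [([375.0, 177.0, 401.0, 195.0], 0.85), ([304.0, 213.0, 334.0, 230.0], 0.81), ([187.0, 167.0, 195.0, 189.0], 0.61)] jars [[132.0, 187.0, 158.0, 214.0], [206.0, 198.0, 228.0, 233.0], [162.0, 215.0, 182.0, 243.0]]
 expected tab [185. 162.] [198. 177.]
 expected plate [179. 171.] [199. 196.]
side [([302.0, 273.0, 340.0, 292.0], 0.74), ([168.0, 188.0, 189.0, 204.0], 0.49)] jars [[360.0, 282.0, 386.0, 319.0], [354.0, 243.0, 384.0, 279.0], [314.0, 228.0, 332.0, 260.0]]
 expected tab [305. 270.] [317. 290.]
 expected plate [303. 270.] [339. 292.]
```

The detected clip matches the home position in all three views, and the jars have not moved. One numeric check of the tab position before handing in.

```bash
python3 - <<'E'
from h import *
W=cam('wrist');im=cv2.imread('pics/w6.png');h=cv2.cvtColor(im,cv2.COLOR_BGR2HSV)
s=h[180:232,325:368];d=((s[...,2]<100)&(s[...,1]<110)).astype(np.uint8)
k=max(cv2.findContours(d,0,1)[0],key=cv2.contourArea)[:,0]+[325,180];print(k.min(0),k.max(0))
e=np.array([.978,.2096]);n=np.array([-.2096,.978]);o=np.array([557.9,-219.7])
for x in (47,50,53):
    q=proj(W,[[*(o-x*e+a*e+b*n),z] for z in (70,104) for a in(-5,5) for b in (-11,11)]);print(x,q.min(0).round(1),q.max(0).round(1))
print(ctrl.get_obs()['ft_force'])
E
```

```text
[337 189] [354 224]
47 [339.3 186.9] [362.4 224.3]
50 [335.7 186.9] [358.3 224.3]
53 [332.2 186.9] [354.3 224.3]
[ 0.75859693 -0.30478079 -0.29949822]
```

```bash
python3 -c "
from workcell import ctrl
print(ctrl.close_job())"
```

```text
the job is handed in; nothing more can be done
None
```

The clip snapped into the spindle groove and was pushed to its hard stop, then released; the highest force at any reading was about 10 N, the jars stayed put, and I handed the job in at about 24 s (no verdict shown).

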